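# Set out the annular cutters on the drill's rack

## Robot

A 7-joint arm with a two-finger parallel gripper is mounted at the origin on the work surface. World frame = base frame: x ahead of the robot, y to its left, z up, the work surface at z = 0. Lengths are in m, angles in rad, forces in N, time in s.
With the tool pointing down it reaches from about 0.425 to 0.825 m from the base axis. Payload 3.6 kg.
Tool frame: the origin (TCP) lies midway between the tips of the shut fingers; the grasp point (between the pads) lies 19 mm behind it; z points along the fingers, y is the line along which they close (so a half turn about z gives the same grasp; the last joint's range is limited). The gripper opens to 93 mm and grips with 3 to 60 N. Pads are 15 mm wide; open, the fingers measure 128 mm over their backs; the gripper's body (75 mm by 188 mm) begins 65 mm behind the grasp point.
Start: joints at [1.115, 0.615, -0.013, 1.423, 0.008, 1.103, -0.04], TCP at [0.271, -0.591, 0.219] pointing down, gripper open.
Joint ranges: [-3.12, 3.12], [-0.3, 2.06], [-1.34, 1.32], [0.26, 2.42], [-1.36, 4.5], [0.01, 1.98], [-2.84, 2.84]. Speed limits (rad/s): [2.79, 2.79, 3.14, 3.14, 3.14, 3.14, 3.14].

## Interface

Orientations are given as a rotation vector (axis times angle).
In Python, from plant import * gives the robot as it stands. The module is installed in compiled form; this text tells all that it offers.
- The arm moves only by the tool drive_tool, never from a script. Its argument "series" is a list of rows, each a list of 3 entries, a list of its own where there are three numbers: the shift along the tool's x, y, z in units of 30 mm (1.0 is 30 mm), then the turn, a rotation vector about the tool's x, y, z in units of 5 degrees (1.0 is 5 degrees), then the finger opening in mm, from 0 to 93. In form: [[[x, y, z], [ax, ay, az], fingers], ...]. A call has 1 to 8 rows; each row is the pose to reach, as a shift and turn from the pose commanded when the call began, along the tool's axes at that moment; what a row does not reach only later rows make up. A row lasts 1/12 s, in which the tool goes at most 41.7 mm and 7.16 degrees, less where a joint would pass 70% of its speed; a pose out of reach is approached as far as the arm can. A call with a gripper value outside its range is refused whole. The fingers move at their own pace and stop on an object; "newtons" is the grip in N (left out, the last holds). Time passes only in rows, so rows that repeat a pose let the fingers close. It gives the time, the measured TCP pose, the force, the opening and the grip force at its end, in the units of the state.
- read_state(): the state, without advancing time (a new reading comes with each control period).
- snapshot(name): name is "scene" or "top"; returns (picture, depth): 420x560x3 uint8, red, green, blue; 420x560 float32, m along the optical axis (not along the pixel's ray), 0 where there is no reading.
- camera_info(name): a dict with "K" (3x3 intrinsics, pixels), "T" (4x4, takes a point from camera to world coordinates). Camera axes: x right, y down, z forward; pixel columns grow to the right and rows downward; lengths in m; the calibration is good to about 2 mm. A picture is of the moment at which its call begins. camera_info takes no time and is no camera call.
- hand_in(): hands the job in; it is judged then, once.
The state is a dict: "t": time; "q": joint angles; "qvel": joint speeds; "effort": joint torques, N m; "position": TCP position; "ee_rot": TCP orientation; "ft_force": force on the tool from outside, world axes, zero at the start; "moment": the same for the moment, N m; "opening": finger opening in m; "finger_force": force on a finger pad.
Only numpy, scipy, OpenCV 4.12 (cv2) and the standard library are available. Lean on these libraries where they do the work, as an engineer would, in place of code of your own. Each camera call takes 0.05 s, during which the arm holds its last target. There are 200 camera calls.

## Task

Move the four annular cutters from the wooden store board to the grey steel rack for the drill, each onto the seat of its own size (a white plug on a black foot): the seats already stand in the order in which the next job will use the cutters. Stand every cutter upright, teeth down and fully home over its plug, so that its rim rests on the seat's foot. Set them down gently, never drop one, and leave all four standing there.

Things in the scene. Friction and masses are not known exactly. Their poses are not given: they have to be found in the camera images.
- cutter_34: The smallest annular cutter: bright steel cup standing mouth and teeth down, 34 mm outside, 24 mm bore open below and 32 mm deep, body 38 mm tall; a round 19 mm shank rises from the middle of its top, 38 to 72 mm above the rim: grip it there. Loose, 0.2 to 0.7 kg. Origin: centre of the toothed rim at the bottom; z up along the shank; yaw does not matter.
- cutter_44: The second smallest annular cutter: bright steel cup standing mouth and teeth down, 44 mm outside, 34 mm bore open below and 32 mm deep, body 38 mm tall; a round 19 mm shank rises from the middle of its top, 38 to 72 mm above the rim: grip it there. Loose, 0.2 to 0.7 kg. Origin: centre of the toothed rim at the bottom; z up along the shank; yaw does not matter.
- cutter_54: The second largest annular cutter: bright steel cup standing mouth and teeth down, 54 mm outside, 44 mm bore open below and 32 mm deep, body 38 mm tall; a round 19 mm shank rises from the middle of its top, 38 to 72 mm above the rim: grip it there. Loose, 0.2 to 0.7 kg. Origin: centre of the toothed rim at the bottom; z up along the shank; yaw does not matter.
- cutter_64: The largest annular cutter: bright steel cup standing mouth and teeth down, 64 mm outside, 54 mm bore open below and 32 mm deep, body 38 mm tall; a round 19 mm shank rises from the middle of its top, 38 to 72 mm above the rim: grip it there. Loose, 0.2 to 0.7 kg. Origin: centre of the toothed rim at the bottom; z up along the shank; yaw does not matter.
- seat_34: Fixed plastic seat for the 34 mm cutter: round black foot 38 mm across, 8 mm thick, with a white plug 18 mm across at its root, tapering from 12 mm above the origin to a blunt nose 8 mm across at 30 mm. Origin: centre of the underside; z up. The plug enters the bore with 3 mm to spare all round; the seated cutter's rim rests on the foot, 8 mm above this origin.
- seat_44: Fixed plastic seat for the 44 mm cutter: round black foot 48 mm across, 8 mm thick, with a white plug 28 mm across at its root, tapering from 12 mm above the origin to a blunt nose 14 mm across at 30 mm. Origin: centre of the underside; z up. The plug enters the bore with 3 mm to spare all round; the seated cutter's rim rests on the foot, 8 mm above this origin.
- seat_54: Fixed plastic seat for the 54 mm cutter: round black foot 58 mm across, 8 mm thick, with a white plug 38 mm across at its root, tapering from 12 mm above the origin to a blunt nose 22 mm across at 30 mm. Origin: centre of the underside; z up. The plug enters the bore with 3 mm to spare all round; the seated cutter's rim rests on the foot, 8 mm above this origin.
- seat_64: Fixed plastic seat for the 64 mm cutter: round black foot 68 mm across, 8 mm thick, with a white plug 48 mm across at its root, tapering from 12 mm above the origin to a blunt nose 32 mm across at 30 mm. Origin: centre of the underside; z up. The plug enters the bore with 3 mm to spare all round; the seated cutter's rim rests on the foot, 8 mm above this origin.
- store_board: Fixed wooden board, 115 x 300 x 22 mm, on which the cutters start in one row, 75 mm apart, each over a 10 mm pin rising 14 mm. Origin: centre of its underside; y along the row, z up. The row lies at x = -18 mm; a tray for small parts with 7 mm lips at x = 21 to 54 mm. A tin of drill bits, 110 mm tall, stands between board and rack; round steel slugs lie about.
- drill_rack: Fixed grey steel rack, 115 x 300 x 30 mm, with the four seats on its top in one row, 75 mm apart. Origin: centre of its underside; y along the row, z up. The seats stand at x = -18 mm; a tray for small parts with 7 mm lips at x = 21 to 54 mm. An oil bottle, 160 mm tall, stands beyond it and the board, near the far edge of the bench.
Not all that is in view belongs to the job. What is shaped like the cutter_34 but green or red is not meant.

How it is judged:
By the outcome, as a careful person would: the job done as asked, in the order asked, and still so for the second after the job is handed in, with the robot touching nothing.
It also fails if it takes over 120 s, if anything falls off the work surface, if the arm or the gripper's body presses on something with over 40 N, if the wrist force passes 120 N, or if a joint passes its speed limit or range.

## Working session

There is one attempt and no reset: what is moved stays moved. The work goes in short steps, Python scripts to look and compute and a tool call to move; the robot and the scene stay as the last step left them, time stands still between calls to the robot, and variables do not carry over. Pictures are saved under pics/ and viewed, at most 14 in all, crops included, and the job is handed in when it is done.

Besides the shell and the picture viewer there is one more tool, called as name(argument=value, ...) on one line, values as JSON. drive_tool: Moves the arm, as the interface text tells. Its arguments: {"type":"object","properties":{"series":{"type":"array","items":{"type":"array"}},"newtons":{"type":"number"}},"required":["series"]}

```bash
mkdir -p pics; python3 - <<'E'
from plant import *
import cv2,numpy as np
print(read_state())
for n in("scene","top"):
    p,d=snapshot(n); np.save(f"pics/{n}_d.npy",d); cv2.imwrite(f"pics/{n}1.png",p[:,:,::-1])
    i=camera_info(n); print(i["K"],i["T"])
E
```

```text
{'t': 0.0, 'q': array([ 1.11451564,  0.61588118, -0.01258894,  1.4248718 ,  0.00809986,
        1.10337856, -0.04042482]), 'qvel': array([-1.03169592e-04,  4.26598252e-06,  4.62073585e-04, -1.24852844e-03,
        1.78474603e-04,  1.51869967e-03,  5.82531386e-04]), 'effort': array([ 2.25911151e-05, -4.58936083e+01,  2.09071627e-01, -1.65743494e+01,
       -6.11052406e-02,  2.04693165e-02,  2.30089026e-04]), 'position': array([ 0.27050831, -0.59018477,  0.21751491]), 'ee_rot': array([-3.06696436e+00, -6.69427245e-01,  9.09895971e-04]), 'ft_force': array([ 0.02862027,  0.24343031, -0.86244381]), 'moment': array([0.01316442, 0.02663993, 0.01374466]), 'finger_force': 0.0, 'opening': 0.09341886111403117}
[[486.33707326   0.         282.68839604]
 [  0.         486.33707326 205.44954919]
 [  0.           0.           1.        ]] [[-0.7509437   0.41946105 -0.51003528  1.03101691]
 [ 0.66002596  0.45195836 -0.60008281  0.62153605]
 [-0.02119666 -0.78726493 -0.61625046  0.68457806]
 [ 0.          0.          0.          1.        ]]
[[497.4303069    0.         273.25438106]
 [  0.         497.4303069  214.06828865]
 [  0.           0.           1.        ]] [[ 0.00747082 -0.99597693  0.08929809  0.42372745]
 [-0.99996964 -0.00724295  0.0028755  -0.01837711]
 [-0.00221715 -0.08931686 -0.99600079  1.04157854]
 [ 0.          0.          0.          1.        ]]
```

View pics/scene1.png

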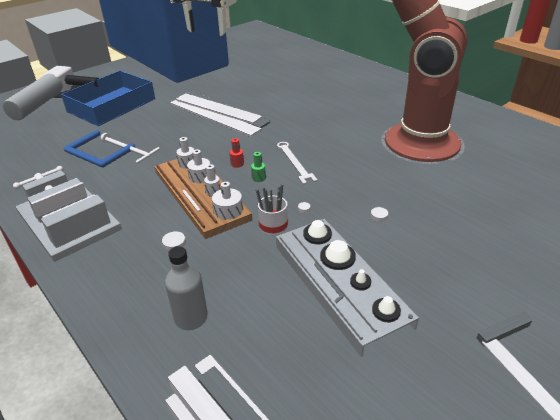

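View pics/top1.png

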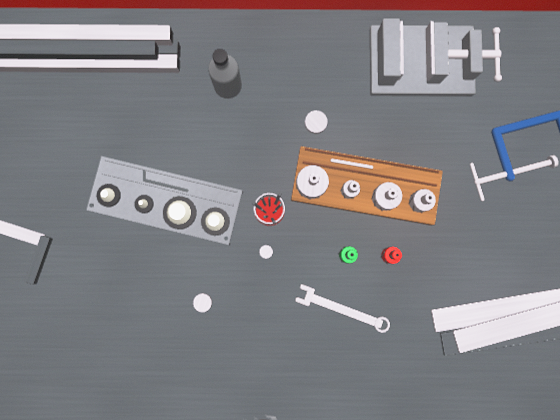

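The top view shows the board on the right, left to right (cutters 64, 34, 54, 44), near (313,180), (352,188), (388,196), (425,201). The rack is on the left (seats 44, 34, 64, 54), near (108,195), (144,204), (178,212), (214,221). The tin is at (269,209) and the bottle at (223,67). I'll enlarge both to measure.

```bash
python3 - <<'E'
import cv2
p=cv2.imread("pics/top1.png")
a=cv2.resize(p[140:230,290:450],None,fx=5,fy=5,interpolation=cv2.INTER_CUBIC);cv2.imwrite("pics/c1.png",a)
a=cv2.resize(p[150:250,85:245],None,fx=5,fy=5,interpolation=cv2.INTER_CUBIC);cv2.imwrite("pics/c2.png",a)
E
```

```text
(no output)
```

View pics/c1.png

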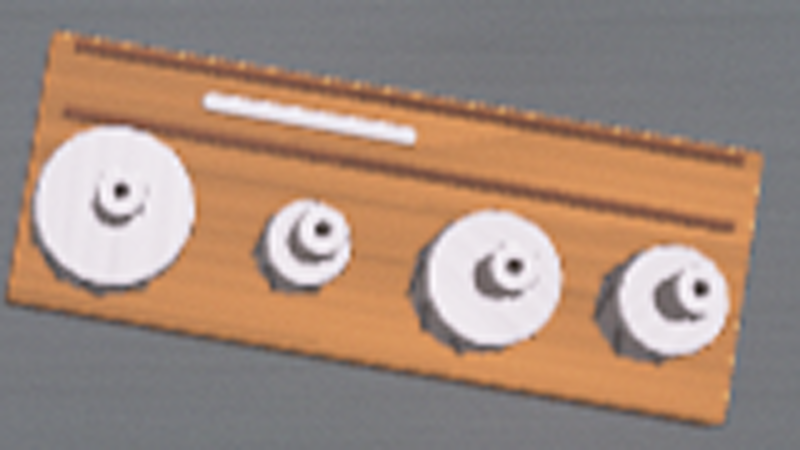

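View pics/c2.png

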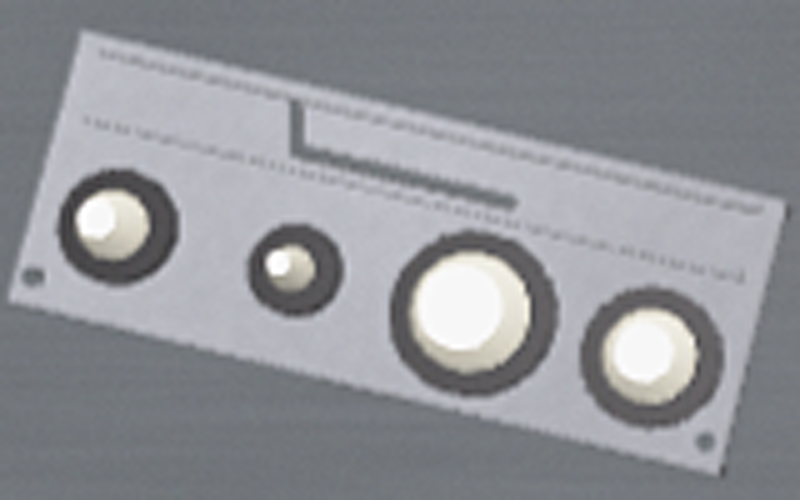

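```bash
cat >h.py <<'E'
from plant import *
import numpy as np, cv2
from scipy.spatial.transform import Rotation as R
I=camera_info("top");K=I["K"];T=I["T"]
def pt(u,v,z):
    d=T[:3,:3]@np.linalg.solve(K,[u,v,1]); o=T[:3,3]; return o+d*(z-o[2])/d[2]
def px(p):
    c=np.linalg.inv(T)@np.r_[p,1]; c=K@c[:3]; return c[:2]/c[2]
def crop(x,y,u0,v0,z,f=5): return pt(u0+(x+.5)/f-.5,v0+(y+.5)/f-.5,z)
def rel(target,yaw=None):
    "shift in tool units to world target from the measured pose, turn to down w/ tool-y at given yaw"
    s=read_state(); r=R.from_rotvec(s["ee_rot"]); 
    return (r.inv().apply(np.array(target)-s["position"])/.03).round(3)
E
python3 - <<'E'
from h import *
print("discs / shank tops")
for n,a,b in((64,(115,207),(121,190)),(34,(308,243),(322,229)),(54,(494,279),(514,265)),(44,(674,300),(700,288))):
    print(n,crop(*a,290,140,.06).round(4),crop(*b,290,140,.094).round(4))
S=[]
for n,a in((44,(118,227)),(34,(296,270)),(64,(473,313)),(54,(652,357))):
    S.append(crop(*a,85,150,.038)); print(n,S[-1].round(4))
S=np.array(S)[:,:2]
d=np.polyfit([-1.5,-.5,.5,1.5],S,1);dd=d[0];print(np.linalg.norm(dd),np.arctan2(dd[1],dd[0]))
u=dd/np.linalg.norm(dd)*.075
for k in(-1.5,-.5,.5,1.5):print((d[1]+k*u).round(4))
for n,a in(("board corners",[(62,32),(10,298),(762,152),(722,422)]),):
    print(n,[crop(*q,290,140,.022)[:2].round(3) for q in a])
print("rack",[crop(*q,85,150,.03)[:2].round(3) for q in [(84,32),(10,300),(785,202),(722,472)]])
for n,c in(("tin",(269,209)),):print(n,pt(*c,.08))
s=read_state();r=R.from_rotvec(s["ee_rot"]).as_matrix();print(r.round(3))
d=np.load("pics/top_d.npy")
def w(u,v):
    z=d[v,u];return (T@np.r_[z*np.linalg.solve(K,[u,v,1]),1])[:3].round(4)
for q in((308,182),(350,189),(383,197),(421,202),(110,183),(205,190),(435,215)):print(q,w(*q))
E
```

```text
discs / shank tops
64 [ 0.5785 -0.0935  0.06  ] [ 0.5797 -0.0932  0.094 ]
34 [ 0.5645 -0.1703  0.06  ] [ 0.5651 -0.1704  0.094 ]
54 [ 0.5506 -0.244   0.06  ] [ 0.5517 -0.244   0.094 ]
44 [ 0.5427 -0.3154  0.06  ] [ 0.5433 -0.3151  0.094 ]
44 [0.5502 0.3205 0.038 ]
34 [0.5331 0.2475 0.038 ]
64 [0.5161 0.1752 0.038 ]
54 [0.4988 0.1023 0.038 ]
0.07469950992829583 -1.8022239590079077
[0.5504 0.3209]
[0.5332 0.2479]
[0.516  0.1749]
[0.4988 0.1019]
board corners [array([ 0.658, -0.074]), array([ 0.546, -0.053]), array([ 0.609, -0.365]), array([ 0.497, -0.346])]
rack [array([0.632, 0.34 ]), array([0.521, 0.366]), array([0.564, 0.05 ]), array([0.453, 0.074])]
tin [ 0.51976447 -0.0072625   0.08      ]
[[ 0.909  0.417 -0.001]
 [ 0.417 -0.909  0.002]
 [-0.    -0.002 -1.   ]]
(308, 182) [ 0.5769 -0.0845  0.0569]
(350, 189) [ 0.5589 -0.1636  0.0881]
(383, 197) [ 0.5475 -0.2336  0.0585]
(421, 202) [ 0.5376 -0.3078  0.0624]
(110, 183) [0.5759 0.3201 0.031 ]
(205, 190) [0.5629 0.1249 0.0303]
(435, 215) [ 0.516  -0.3495  0.0174]
```

drive_tool(series=[[[1.2, -0.45, 0], [0, 0, -1.3], 60], [[2.4, -0.9, 0], [0, 0, -2.6], 60], [[3.6, -1.35, 0], [0, 0, -3.9], 60], [[4.8, -1.8, 0], [0, 0, -5.2], 60], [[6, -2.25, 0], [0, 0, -6.5], 60], [[7.2, -2.7, 0], [0, 0, -7.8], 60], [[8.4, -3.15, 0], [0, 0, -9.1], 60], [[9.6, -3.6, 0], [0, 0, -10.4], 60]])

```text
t: 0.77
position: [0.4883, -0.3711, 0.2183]
ee_rot: [-2.459, -1.954, 0.001]
ft_force: [0.5, 0.6, -0.7]
opening: 0.0601
finger_force: 0.0
```

```bash
python3 - <<'E'
from h import *
s=read_state();print(s["position"],R.from_rotvec(s["ee_rot"]).as_matrix().round(3),s["q"].round(2),s["qvel"].round(2),s["ft_force"])
print(rel((.543,-.3153,.215)))
d=np.load("pics/top_d.npy")
v,u=np.mgrid[180:240,240:300]
c=np.linalg.inv(K)@np.stack([u.ravel(),v.ravel(),np.ones(u.size)])*d[v,u].ravel()
w=T[:3,:3]@c+T[:3,3:];print("tin top",w[2].max())
E
```

```text
[ 0.48833129 -0.37107967  0.21830632] [[ 0.226  0.974 -0.001]
 [ 0.974 -0.226  0.   ]
 [ 0.    -0.001 -1.   ]] [ 0.78  0.57 -0.27  1.53  0.17  1.06  0.24] [-0.54  0.11 -0.37 -0.16  0.25  0.1   0.41] [ 0.45975313  0.64236294 -0.71747502]
[2.223 1.355 0.109]
tin top 1.0415785390175563
```

drive_tool(series=[[[1.1, 0.7, 0], [0, 0, -0.2], 60], [[2.22, 1.36, 0.5], [0, 0, -0.4], 60], [[2.22, 1.36, 1.7], [0, 0, -0.4], 60], [[2.22, 1.36, 2.9], [0, 0, -0.4], 60], [[2.22, 1.36, 2.9], [0, 0, -0.4], 60], [[2.22, 1.36, 2.9], [0, 0, -0.4], 60]])

```text
t: 1.27
position: [0.541, -0.317, 0.1298]
ee_rot: [-2.427, -1.987, 0.004]
ft_force: [1.4, -0.1, 1.0]
opening: 0.0598
finger_force: 0.0
```

```bash
python3 - <<'E'
from h import *
print(rel((.543,-.3153,.065)))
d=np.load("pics/top_d.npy")
v,u=np.mgrid[180:240,240:300]
z=d[v,u].ravel();c=np.linalg.inv(K)@np.stack([u.ravel(),v.ravel(),np.ones(u.size)])*z
w=T[:3,:3]@c+T[:3,3:];print("tin top",w[2][z>0].max())
p,_=snapshot("top");cv2.imwrite("pics/t2.png",cv2.resize(p[120:260,340:500],None,fx=4,fy=4,interpolation=cv2.INTER_CUBIC)[:,:,::-1])
E
```

```text
[0.067 0.066 2.159]
tin top 0.10653824393374411
```

View pics/t2.png

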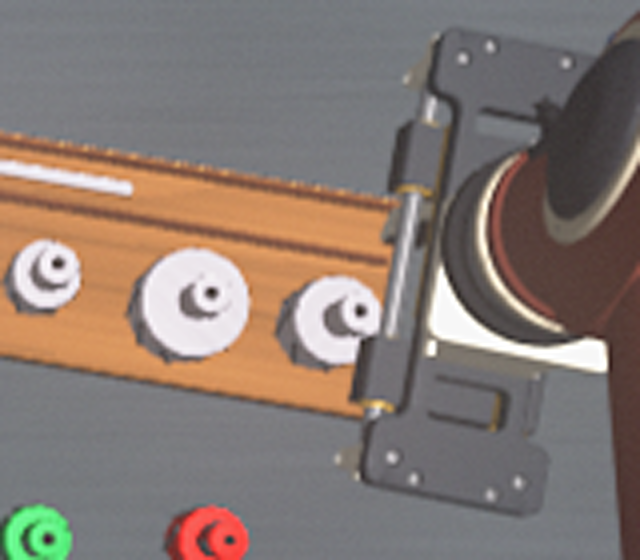

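drive_tool(series=[[[0.07, 0.07, 0.8], [0, 0, 0], 60], [[0.07, 0.07, 1.6], [0, 0, 0], 60], [[0.07, 0.07, 2.13], [0, 0, 0], 60], [[0.07, 0.07, 2.13], [0, 0, 0], 60], [[0.07, 0.07, 2.13], [0, 0, 0], 60]], newtons=30)

```text
t: 1.73
position: [0.546, -0.3168, 0.0696]
ee_rot: [2.43, 1.987, 0.001]
ft_force: [0.7, 0.3, 0.5]
opening: 0.0602
finger_force: 0.0
```

```bash
python3 - <<'E'
from h import *
s=read_state();print(s["position"],s["ft_force"],rel((.543,-.3153,.065)),R.from_rotvec(s["ee_rot"]).as_matrix().round(3))
p,_=snapshot("scene");cv2.imwrite("pics/s2.png",cv2.resize(p[100:260,120:300],None,fx=4,fy=3.6,interpolation=cv2.INTER_CUBIC)[:,:,::-1])
E
```

```text
[ 0.5460291  -0.31683885  0.06961546] [0.68447357 0.31336395 0.47972088] [ 0.03  -0.11   0.154] [[ 0.198  0.98   0.002]
 [ 0.98  -0.198 -0.001]
 [-0.001  0.003 -1.   ]]
```

View pics/s2.png

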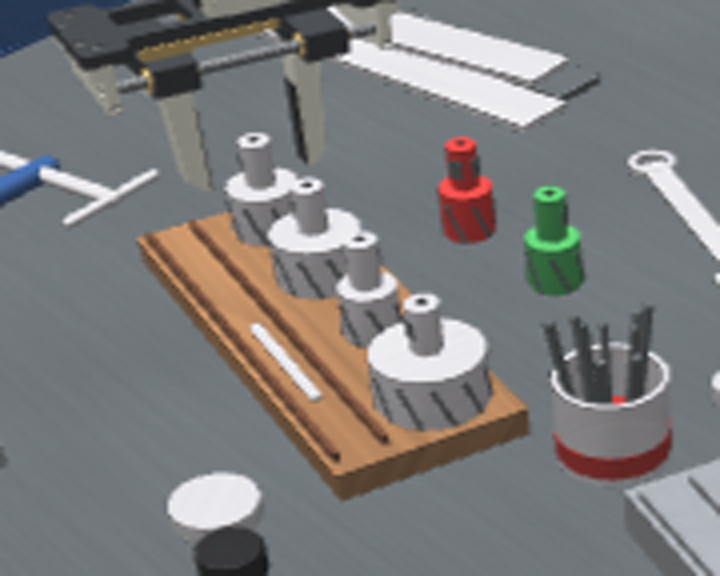

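The scene picture shows both fingertips, at crop (205,185) and (310,160), on either side of cutter_44's shank (255,150), so the approach is good. I'll close on it.

drive_tool(series=[[[0.03, -0.06, 0.12], [0, 0, 0], 60], [[0.03, -0.06, 0.12], [0, 0, 0], 15], [[0.03, -0.06, 0.12], [0, 0, 0], 10], [[0.03, -0.06, 0.12], [0, 0, 0], 5], [[0.03, -0.06, 0.12], [0, 0, 0], 5], [[0.03, -0.06, 0.12], [0, 0, 0], 5], [[0.03, -0.06, 0.12], [0, 0, 0], 5], [[0.03, -0.06, 0.12], [0, 0, 0], 5]], newtons=30)

```text
t: 2.45
position: [0.5442, -0.3145, 0.0643]
ee_rot: [2.43, 1.99, 0.001]
ft_force: [-1.1, -0.1, -2.4]
opening: 0.0181
finger_force: 30.1
```

drive_tool(series=[[[0, 0, -0.5], [0, 0, 0], 5], [[0, 0, -1.3], [0, 0, 0], 5], [[0, 0, -2.3], [0, 0, 0], 5], [[0, 0, -3.3], [0, 0, 0], 5], [[0.3, -0.06, -4.2], [0, 0, 0], 5], [[1, -0.19, -4.6], [0, 0, 0], 5], [[2, -0.38, -4.6], [0, 0, 0], 5], [[3, -0.57, -4.6], [0, 0, 0], 5]])

```text
t: 3.12
position: [0.544, -0.2228, 0.2023]
ee_rot: [2.433, 1.987, -0.0]
ft_force: [0.6, 0.5, -5.0]
opening: 0.0183
finger_force: 30.0
```

drive_tool(series=[[[1.1, -0.21, 0], [0, 0, 0], 5], [[2.2, -0.42, 0], [0, 0, 0], 5], [[3.3, -0.63, 0], [0, 0, 0], 5], [[4.4, -0.84, 0], [0, 0, 0], 5], [[5.5, -1.05, 0], [0, 0, 0], 5], [[6.6, -1.26, 0], [0, 0, 0], 5], [[7.7, -1.47, 0], [0, 0, 0], 5], [[8.8, -1.68, 0], [0, 0, 0], 5]])

```text
t: 3.78
position: [0.5459, 0.0472, 0.2011]
ee_rot: [-2.43, -1.989, 0.004]
ft_force: [0.5, -0.1, -4.0]
opening: 0.0185
finger_force: 30.0
```

drive_tool(series=[[[1.1, -0.21, 0], [0, 0, 0], 5], [[2.2, -0.42, 0], [0, 0, 0], 5], [[3.3, -0.63, 0], [0, 0, 0], 5], [[4.4, -0.84, 0], [0, 0, 0], 5], [[5.5, -1.05, 0], [0, 0, 0], 5], [[6.6, -1.26, 0], [0, 0, 0], 5], [[7.5, -1.42, 0], [0, 0, 0], 5], [[8, -1.52, 0], [0, 0, 0], 5]])

```text
t: 4.45
position: [0.5476, 0.295, 0.201]
ee_rot: [-2.422, -1.994, 0.001]
ft_force: [-1.0, 1.7, -4.3]
opening: 0.0185
finger_force: 30.0
```

```bash
python3 - <<'E'
from h import *
s=read_state();print(s["position"],s["ft_force"],R.from_rotvec(s["ee_rot"]).as_matrix().round(3),s["q"].round(2))
print(rel((.5504,.3207,.12)))
E
```

```text
[0.54759617 0.29502731 0.2009551 ] [-0.96531957  1.65528546 -4.28962101] [[ 0.192  0.981 -0.003]
 [ 0.981 -0.192  0.002]
 [ 0.002 -0.004 -1.   ]] [-0.34  0.6  -0.31  1.53  0.2   1.04 -0.89]
[ 0.853 -0.063  2.7  ]
```

drive_tool(series=[[[0.85, -0.06, 0.5], [0, 0, 0], 5], [[0.85, -0.06, 1.5], [0, 0, 0], 5], [[0.85, -0.06, 2.3], [0, 0, 0], 5], [[0.85, -0.06, 2.67], [0, 0, 0], 5], [[0.85, -0.06, 2.67], [0, 0, 0], 5], [[0.85, -0.06, 2.67], [0, 0, 0], 5], [[0.85, -0.06, 2.67], [0, 0, 0], 5]])

```text
t: 5.03
position: [0.5544, 0.3157, 0.1237]
ee_rot: [2.431, 1.989, 0.005]
ft_force: [0.1, 0.1, -3.0]
opening: 0.0183
finger_force: 30.0
```

```bash
python3 - <<'E'
from h import *
for i in range(3):
    p,_=snapshot("scene");s=read_state();print(s["position"].round(4),s["ft_force"].round(1),rel((.5504,.3207,.0803)))
cv2.imwrite("pics/s3.png",cv2.resize(p[200:340,300:440],None,fx=4.2,fy=4.2,interpolation=cv2.INTER_CUBIC)[:,:,::-1])
E
```

```text
[0.5545 0.3159 0.1241] [-0.3  0.3 -4. ] [ 0.125 -0.171  1.459]
[0.5544 0.316  0.1241] [-0.7 -0.2 -3.8] [ 0.124 -0.166  1.461]
[0.5542 0.316  0.124 ] [ 0.9  0.8 -3.4] [ 0.126 -0.158  1.456]
```

View pics/s3.png

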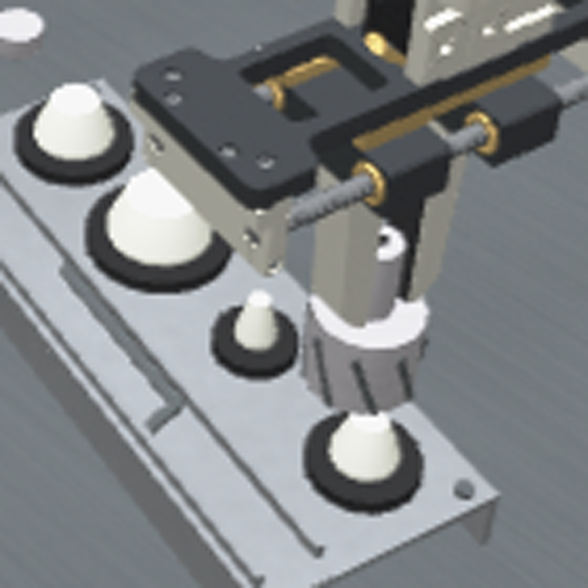

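```bash
cat >>h.py <<'E'
J=camera_info("scene");KS=J["K"];TS=J["T"]
def pts(x,y,u0,v0,z,f):
    d=TS[:3,:3]@np.linalg.solve(KS,[u0+(x+.5)/f-.5,v0+(y+.5)/f-.5,1]); o=TS[:3,3]; return (o+d*(z-o[2])/d[2]).round(4)
def pxs(p,u0=0,v0=0,f=1):
    c=np.linalg.inv(TS)@np.r_[p,1]; c=KS@c[:3]; return ((c[:2]/c[2]-[u0,v0])*f).round(1)
E
python3 - <<'E'
from h import *
print("disc",pts(369,318,300,200,.1197,4.2),"shanktop",pts(387,240,300,200,.1537,4.2),"foot44",pts(363,461,300,200,.038,4.2))
print("foot34",pts(256,341,300,200,.038,4.2),"64",pts(159,235,300,200,.038,4.2))
print(pxs((.5504,.3207,.1197),300,200,4.2),pxs((.5544,.316,.1197),300,200,4.2))
E
```

```text
disc [0.5603 0.3191 0.1197] shanktop [0.5528 0.3166 0.1537] foot44 [0.5557 0.3239 0.038 ]
foot34 [0.5382 0.2516 0.038 ] 64 [0.5215 0.1788 0.038 ]
[387.5 305.7] [370.9 304.3]
```

drive_tool(series=[[[0.12, -0.16, 0.2], [0, 0, 0], 5], [[0.12, -0.16, 0.2], [0, 0, 0], 5], [[0.12, -0.16, 0.2], [0, 0, 0], 5], [[0.12, -0.16, 0.2], [0, 0, 0], 5]])

```text
t: 5.52
position: [0.5489, 0.3203, 0.1161]
ee_rot: [-2.43, -1.991, 0.0]
ft_force: [0.5, 0.6, -3.4]
opening: 0.0186
finger_force: 30.0
```

```bash
python3 - <<'E'
from h import *
s=read_state();print(s["position"].round(4),s["ft_force"].round(1),rel((.5504,.3207,.0803)))
E
```

```text
[0.5489 0.3203 0.1161] [ 0.5  0.6 -3.4] [0.024 0.046 1.193]
```

drive_tool(series=[[[0.02, 0.03, 0.25], [0, 0, 0], 5], [[0.02, 0.03, 0.5], [0, 0, 0], 5], [[0.02, 0.03, 0.75], [0, 0, 0], 5], [[0.02, 0.03, 0.95], [0, 0, 0], 5], [[0.02, 0.03, 1.05], [0, 0, 0], 5], [[0.02, 0.03, 1.05], [0, 0, 0], 5], [[0.02, 0.03, 1.05], [0, 0, 0], 5]])

```text
t: 6.1
position: [0.5502, 0.3207, 0.0843]
ee_rot: [-2.43, -1.99, -0.0]
ft_force: [1.5, 0.0, -4.3]
opening: 0.0185
finger_force: 30.0
```

drive_tool(series=[[[0, 0, 0.05], [0, 0, 0], 5], [[0, 0, 0.1], [0, 0, 0], 5], [[0, 0, 0.14], [0, 0, 0], 5], [[0, 0, 0.14], [0, 0, 0], 5], [[0, 0, 0.14], [0, 0, 0], 5]])

```text
t: 6.52
position: [0.5504, 0.3207, 0.0805]
ee_rot: [-2.43, -1.99, -0.002]
ft_force: [0.6, 1.4, -3.4]
opening: 0.0184
finger_force: 30.0
```

drive_tool(series=[[[0, 0, 0.03], [0, 0, 0], 5], [[0, 0, 0.06], [0, 0, 0], 5], [[0, 0, 0.06], [0, 0, 0], 5], [[0, 0, 0.06], [0, 0, 0], 5]])

```text
t: 6.85
position: [0.5507, 0.3209, 0.0801]
ee_rot: [2.431, 1.99, 0.003]
ft_force: [-1.2, -0.6, 5.3]
opening: 0.0185
finger_force: 30.0
```

drive_tool(series=[[[0, 0, 0], [0, 0, 0], 30], [[0, 0, 0], [0, 0, 0], 45], [[0, 0, 0], [0, 0, 0], 60], [[0, 0, 0], [0, 0, 0], 60], [[0, 0, -0.5], [0, 0, 0], 60], [[0, 0, -1.5], [0, 0, 0], 60], [[0, 0, -2.6], [0, 0, 0], 60], [[0, 0, -3.2], [0, 0, 0], 60]])

```text
t: 7.52
position: [0.5512, 0.3214, 0.1778]
ee_rot: [2.43, 1.99, 0.007]
ft_force: [1.4, 0.3, 1.2]
opening: 0.0595
finger_force: 0.0
```

drive_tool(series=[[[-1.1, 0.25, 0], [0, 0, 0], 60], [[-2.2, 0.5, 0], [0, 0, 0], 60], [[-3.3, 0.75, 0], [0, 0, 0], 60], [[-4.4, 1.0, 0], [0, 0, 0], 60], [[-5.5, 1.25, 0], [0, 0, 0], 60], [[-6.6, 1.5, 0], [0, 0, 0], 60], [[-7.7, 1.75, 0], [0, 0, 0], 60], [[-8.8, 2.0, 0], [0, 0, 0], 60]])

```text
t: 8.18
position: [0.5565, 0.0481, 0.1744]
ee_rot: [-2.43, -1.991, 0.001]
ft_force: [0.1, -0.1, -0.2]
opening: 0.06
finger_force: 0.0
```

drive_tool(series=[[[-1.1, 0.25, 0], [0, 0, 0], 60], [[-2.2, 0.5, 0], [0, 0, 0], 60], [[-3.3, 0.75, 0], [0, 0, 0], 60], [[-4.4, 1.0, 0], [0, 0, 0], 60], [[-5.5, 1.25, 0], [0, 0, 0], 60], [[-6.6, 1.5, 0], [0, 0, 0], 60], [[-7.1, 1.63, 0.6], [0, 0, 0], 60], [[-7.1, 1.63, 0.6], [0, 0, 0], 60]])

```text
t: 8.85
position: [0.56, -0.1752, 0.1536]
ee_rot: [-2.438, -1.978, 0.01]
ft_force: [-1.2, -0.6, -0.4]
opening: 0.0599
finger_force: 0.0
```

```bash
cat >g.py <<'E'
import sys
from h import *
n=len(sys.argv)>4
if n: p,_=snapshot("scene");cv2.imwrite(sys.argv[4],p[:,:,::-1])
s=read_state();print(s["position"].round(4),s["ft_force"].round(1),s["qvel"].round(2),rel([float(a) for a in sys.argv[1:4]]),R.from_rotvec(s["ee_rot"]).as_matrix()[:2].round(3).tolist())
E
python3 g.py .5647 -.1703 .065 pics/s4.png
```

```text
[ 0.5609 -0.1714  0.1546] [ 0.7  0.6 -0.1] [-0.05 -0.03 -0.07 -0.01 -0.02  0.01 -0.01] [0.063 0.131 2.988] [[0.202, 0.979, -0.005], [0.979, -0.202, -0.0]]
```

View pics/s4.png

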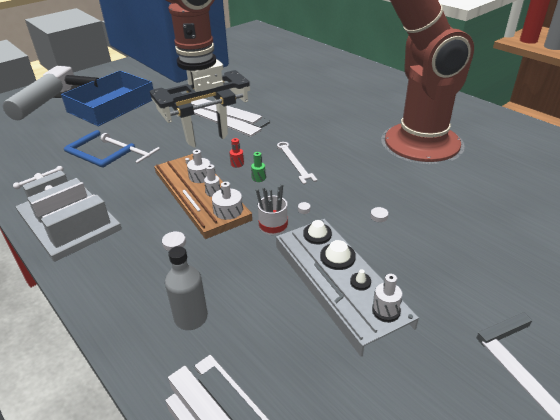

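The picture shows cutter_44 seated upright at (388,298), with the other three still on the board. Next is cutter_34.

drive_tool(series=[[[0.05, 0.08, 0.6], [0, 0, 0], 60], [[0.05, 0.08, 1.3], [0, 0, 0], 60], [[0.05, 0.08, 1.6], [0, 0, 0], 60], [[0.05, 0.08, 1.6], [0, 0, 0], 60], [[0.05, 0.08, 1.6], [0, 0, 0], 60], [[0.05, 0.08, 1.6], [0, 0, 0], 60]])

```text
t: 9.4
position: [0.5664, -0.1669, 0.1097]
ee_rot: [2.428, 1.991, 0.002]
ft_force: [0.1, 0.0, 1.4]
opening: 0.0599
finger_force: 0.0
```

```bash
python3 g.py .5647 -.1703 .065
```

```text
[ 0.5664 -0.1669  0.1097] [0.1 0.  1.4] [ 0.01 -0.01  0.01 -0.01  0.   -0.    0.  ] [-0.124 -0.037  1.491] [[0.196, 0.981, 0.002], [0.981, -0.196, 0.0]]
```

drive_tool(series=[[[-0.11, -0.02, 0.5], [0, 0, 0], 60], [[-0.11, -0.02, 1.0], [0, 0, 0], 60], [[-0.11, -0.02, 1.4], [0, 0, 0], 60], [[-0.11, -0.02, 1.46], [0, 0, 0], 60], [[-0.11, -0.02, 1.46], [0, 0, 0], 60], [[-0.11, -0.02, 1.46], [0, 0, 0], 60]])

```text
t: 9.9
position: [0.565, -0.1706, 0.0655]
ee_rot: [2.43, 1.99, 0.002]
ft_force: [0.1, -0.0, 0.1]
opening: 0.06
finger_force: 0.0
```

```bash
python3 g.py .5647 -.1703 .065
```

```text
[ 0.565  -0.1706  0.0655] [ 0.1 -0.   0.1] [ 0.   -0.01 -0.   -0.   -0.   -0.    0.  ] [ 0.008 -0.011  0.018] [[0.197, 0.98, 0.001], [0.98, -0.197, -0.0]]
```

drive_tool(series=[[[0, 0, 0], [0, 0, 0], 30], [[0, 0, 0], [0, 0, 0], 15], [[0, 0, 0], [0, 0, 0], 10], [[0, 0, 0], [0, 0, 0], 5], [[0, 0, 0], [0, 0, 0], 5], [[0, 0, 0], [0, 0, 0], 5], [[0, 0, 0], [0, 0, 0], 5], [[0, 0, 0], [0, 0, 0], 5]], newtons=30)

```text
t: 10.57
position: [0.5647, -0.1708, 0.0649]
ee_rot: [2.43, 1.99, 0.001]
ft_force: [0.5, 0.3, -0.3]
opening: 0.0187
finger_force: 30.0
```

drive_tool(series=[[[0, 0, -0.5], [0, 0, 0], 5], [[0, 0, -1.3], [0, 0, 0], 5], [[0, 0, -2.3], [0, 0, 0], 5], [[0, 0, -3.3], [0, 0, 0], 5], [[0, 0, -4.2], [0, 0, 0], 5], [[0.6, -0.17, -4.6], [0, 0, 0], 5], [[1.5, -0.42, -4.6], [0, 0, 0], 5], [[2.5, -0.7, -4.6], [0, 0, 0], 5]])

```text
t: 11.23
position: [0.5581, -0.0944, 0.2032]
ee_rot: [2.434, 1.984, -0.0]
ft_force: [0.6, 1.5, -3.1]
opening: 0.0185
finger_force: 30.0
```

drive_tool(series=[[[1.1, -0.31, 0], [0, 0, 0], 5], [[2.2, -0.62, 0], [0, 0, 0], 5], [[3.3, -0.93, 0], [0, 0, 0], 5], [[4.4, -1.24, 0], [0, 0, 0], 5], [[5.5, -1.55, 0], [0, 0, 0], 5], [[6.6, -1.86, 0], [0, 0, 0], 5], [[7.7, -2.17, 0], [0, 0, 0], 5], [[8.8, -2.47, 0], [0, 0, 0], 5]])

```text
t: 11.9
position: [0.5366, 0.1815, 0.202]
ee_rot: [-2.43, -1.99, 0.004]
ft_force: [-0.5, 0.2, -2.6]
opening: 0.0182
finger_force: 30.0
```

drive_tool(series=[[[1.1, -0.31, 0], [0, 0, 0], 5], [[1.9, -0.53, 0], [0, 0, 0], 5], [[2.18, -0.62, 0], [0, 0, 0], 5], [[2.18, -0.62, 0.8], [0, 0, 0], 5], [[2.18, -0.62, 1.7], [0, 0, 0], 5], [[2.18, -0.62, 2.4], [0, 0, 0], 5], [[2.18, -0.62, 2.4], [0, 0, 0], 5], [[2.18, -0.62, 2.4], [0, 0, 0], 5]])

```text
t: 12.57
position: [0.5318, 0.2465, 0.1296]
ee_rot: [-2.431, -1.989, 0.007]
ft_force: [0.2, -0.9, -2.0]
opening: 0.0186
finger_force: 30.0
```

```bash
python3 g.py .5332 .2477 .0815
```

```text
[0.5318 0.2465 0.1296] [ 0.2 -0.9 -2. ] [ 0.   -0.04 -0.02 -0.05 -0.   -0.01 -0.  ] [0.054 0.043 1.602] [[0.198, 0.98, -0.003], [0.98, -0.198, -0.002]]
```

drive_tool(series=[[[0.05, 0.03, 0.3], [0, 0, 0], 5], [[0.05, 0.03, 0.55], [0, 0, 0], 5], [[0.05, 0.03, 0.55], [0, 0, 0], 5], [[0.05, 0.03, 0.55], [0, 0, 0], 5], [[0.05, 0.03, 0.55], [0, 0, 0], 5]])

```text
t: 12.98
position: [0.534, 0.2496, 0.1148]
ee_rot: [2.431, 1.99, 0.002]
ft_force: [-0.7, 0.4, -2.3]
opening: 0.0185
finger_force: 30.0
```

```bash
python3 g.py .5332 .2477 .0809
```

```text
[0.534  0.2496 0.1148] [-0.7  0.4 -2.3] [ 0. -0. -0. -0. -0. -0.  0.] [-0.067 -0.015  1.13 ] [[0.197, 0.98, 0.001], [0.98, -0.197, 0.001]]
```

drive_tool(series=[[[-0.05, -0.01, 0.25], [0, 0, 0], 5], [[-0.05, -0.01, 0.5], [0, 0, 0], 5], [[-0.05, -0.01, 0.75], [0, 0, 0], 5], [[-0.05, -0.01, 0.95], [0, 0, 0], 5], [[-0.05, -0.01, 1.03], [0, 0, 0], 5], [[-0.05, -0.01, 1.06], [0, 0, 0], 5], [[-0.05, -0.01, 1.06], [0, 0, 0], 5], [[-0.05, -0.01, 1.06], [0, 0, 0], 5]])

```text
t: 13.65
position: [0.5333, 0.2482, 0.0826]
ee_rot: [-2.431, -1.99, -0.001]
ft_force: [-0.8, -1.2, -2.3]
opening: 0.0184
finger_force: 30.0
```

drive_tool(series=[[[0, 0, 0.03], [0, 0, 0], 5], [[0, 0, 0.06], [0, 0, 0], 5], [[0, 0, 0.09], [0, 0, 0], 5], [[0, 0, 0.09], [0, 0, 0], 5], [[0, 0, 0.09], [0, 0, 0], 5]])

```text
t: 14.07
position: [0.5335, 0.2482, 0.0808]
ee_rot: [2.43, 1.99, 0.002]
ft_force: [-0.6, -0.9, 4.9]
opening: 0.0184
finger_force: 30.0
```

drive_tool(series=[[[0, 0, 0], [0, 0, 0], 30], [[0, 0, 0], [0, 0, 0], 45], [[0, 0, 0], [0, 0, 0], 60], [[0, 0, 0], [0, 0, 0], 60], [[0, 0, -0.5], [0, 0, 0], 60], [[0, 0, -1.5], [0, 0, 0], 60], [[0, 0, -2.6], [0, 0, 0], 60], [[0, 0, -3.2], [0, 0, 0], 60]])

```text
t: 14.73
position: [0.5343, 0.249, 0.1789]
ee_rot: [2.43, 1.99, 0.007]
ft_force: [0.8, 0.5, 0.7]
opening: 0.0593
finger_force: 0.0
```

drive_tool(series=[[[-1.1, 0.26, 0], [0, 0, 0], 60], [[-2.2, 0.52, 0], [0, 0, 0], 60], [[-3.3, 0.79, 0], [0, 0, 0], 60], [[-4.4, 1.05, 0], [0, 0, 0], 60], [[-5.5, 1.31, 0], [0, 0, 0], 60], [[-6.6, 1.57, 0], [0, 0, 0], 60], [[-7.7, 1.83, 0], [0, 0, 0], 60], [[-8.8, 2.1, 0], [0, 0, 0], 60]])

```text
t: 15.4
position: [0.5426, -0.0248, 0.1757]
ee_rot: [-2.43, -1.991, -0.0]
ft_force: [-0.0, -0.5, 0.8]
opening: 0.0597
finger_force: 0.0
```

drive_tool(series=[[[-1.1, 0.26, 0], [0, 0, 0], 60], [[-2.2, 0.52, 0], [0, 0, 0], 60], [[-3.3, 0.78, 0], [0, 0, 0], 60], [[-4.4, 1.05, 0], [0, 0, 0], 60], [[-5.5, 1.31, 0], [0, 0, 0], 60], [[-6.6, 1.57, 0], [0, 0, 0], 60], [[-7.15, 1.7, 0.6], [0, 0, 0], 60], [[-7.15, 1.7, 1.4], [0, 0, 0], 60]])

```text
t: 16.07
position: [0.5511, -0.2516, 0.1347]
ee_rot: [2.434, 1.974, -0.001]
ft_force: [-0.5, -1.2, -0.1]
opening: 0.0599
finger_force: 0.0
```

drive_tool(series=[[[0, 0, 0.6], [0, 0, 0], 60], [[0, 0, 0.7], [0, 0, 0], 60], [[0, 0, 0.7], [0, 0, 0], 60], [[0, 0, 0.7], [0, 0, 0], 60], [[0, 0, 0.7], [0, 0, 0], 60]])

```text
t: 16.48
position: [0.5517, -0.2434, 0.1142]
ee_rot: [2.428, 1.99, 0.002]
ft_force: [0.1, 0.1, -0.2]
opening: 0.06
finger_force: 0.0
```

```bash
python3 g.py .5512 -.244 .065
```

```text
[ 0.5517 -0.2434  0.1142] [ 0.1  0.1 -0.2] [ 0. -0.  0.  0.  0. -0.  0.] [-0.022 -0.017  1.64 ] [[0.196, 0.981, 0.003], [0.981, -0.196, -0.001]]
```

drive_tool(series=[[[0, 0, 0.5], [0, 0, 0], 60], [[0, 0, 1.0], [0, 0, 0], 60], [[0, 0, 1.45], [0, 0, 0], 60], [[0, 0, 1.61], [0, 0, 0], 60], [[0, 0, 1.61], [0, 0, 0], 60], [[0, 0, 1.61], [0, 0, 0], 60]])

```text
t: 16.98
position: [0.5513, -0.2436, 0.0655]
ee_rot: [2.429, 1.99, 0.001]
ft_force: [-0.2, -0.1, -0.2]
opening: 0.0599
finger_force: 0.0
```

```bash
python3 g.py .5512 -.244 .065
```

```text
[ 0.5513 -0.2436  0.0655] [-0.2 -0.1 -0.2] [ 0.   -0.01 -0.   -0.01 -0.   -0.   -0.  ] [-0.013 -0.001  0.015] [[0.197, 0.98, 0.002], [0.98, -0.197, -0.001]]
```

drive_tool(series=[[[0, 0, 0], [0, 0, 0], 30], [[0, 0, 0], [0, 0, 0], 15], [[0, 0, 0], [0, 0, 0], 10], [[0, 0, 0], [0, 0, 0], 5], [[0, 0, 0], [0, 0, 0], 5], [[0, 0, 0], [0, 0, 0], 5], [[0, 0, 0], [0, 0, 0], 5], [[0, 0, 0], [0, 0, 0], 5]], newtons=30)

```text
t: 17.65
position: [0.5517, -0.2438, 0.0648]
ee_rot: [2.429, 1.989, 0.003]
ft_force: [2.5, -0.2, -1.3]
opening: 0.0185
finger_force: 30.0
```

drive_tool(series=[[[0, 0, -0.5], [0, 0, 0], 5], [[0, 0, -1.3], [0, 0, 0], 5], [[0, 0, -2.3], [0, 0, 0], 5], [[0, 0, -3.3], [0, 0, 0], 5], [[0, 0, -4.2], [0, 0, 0], 5], [[0.6, -0.22, -4.6], [0, 0, 0], 5], [[1.5, -0.55, -4.6], [0, 0, 0], 5], [[2.5, -0.91, -4.6], [0, 0, 0], 5]])

```text
t: 18.32
position: [0.5372, -0.1658, 0.2021]
ee_rot: [-2.435, -1.985, 0.003]
ft_force: [0.2, 1.5, -4.1]
opening: 0.0185
finger_force: 30.0
```

drive_tool(series=[[[1.05, -0.38, 0], [0, 0, 0], 5], [[2.1, -0.76, 0], [0, 0, 0], 5], [[3.15, -1.15, 0], [0, 0, 0], 5], [[4.2, -1.53, 0], [0, 0, 0], 5], [[5.25, -1.91, 0], [0, 0, 0], 5], [[6.3, -2.29, 0], [0, 0, 0], 5], [[7.35, -2.68, 0], [0, 0, 0], 5], [[8.2, -2.98, 0], [0, 0, 0], 5]])

```text
t: 18.98
position: [0.4968, 0.0966, 0.2014]
ee_rot: [-2.426, -1.991, 0.005]
ft_force: [0.1, 0.1, -5.8]
opening: 0.0184
finger_force: 30.0
```

drive_tool(series=[[[0.27, -0.1, 0], [0, 0, 0], 5], [[0.27, -0.1, 0.4], [0, 0, 0], 5], [[0.27, -0.1, 1.2], [0, 0, 0], 5], [[0.27, -0.1, 2], [0, 0, 0], 5], [[0.27, -0.1, 2.6], [0, 0, 0], 5], [[0.27, -0.1, 2.75], [0, 0, 0], 5], [[0.27, -0.1, 2.75], [0, 0, 0], 5], [[0.27, -0.1, 2.75], [0, 0, 0], 5]])

```text
t: 19.65
position: [0.4982, 0.1023, 0.1201]
ee_rot: [-2.431, -1.99, 0.001]
ft_force: [-0.0, 0.3, -4.2]
opening: 0.0184
finger_force: 30.0
```

```bash
python3 g.py .4988 .1021 .081
```

```text
[0.4982 0.1023 0.1201] [-0.   0.3 -4.2] [-0.   -0.02 -0.01 -0.02  0.   -0.01 -0.  ] [-0.003  0.022  1.304] [[0.198, 0.98, -0.0], [0.98, -0.198, -0.0]]
```

Aligned to within 1 mm, so I'll lower it.

drive_tool(series=[[[0, 0.01, 0.3], [0, 0, 0], 5], [[0, 0.01, 0.6], [0, 0, 0], 5], [[0, 0.01, 0.85], [0, 0, 0], 5], [[0, 0.01, 1.05], [0, 0, 0], 5], [[0, 0.01, 1.18], [0, 0, 0], 5], [[0, 0.01, 1.22], [0, 0, 0], 5], [[0, 0.01, 1.22], [0, 0, 0], 5], [[0, 0.01, 1.22], [0, 0, 0], 5]])

```text
t: 20.32
position: [0.4985, 0.1027, 0.0835]
ee_rot: [-2.43, -1.991, -0.0]
ft_force: [-0.2, -0.1, -4.6]
opening: 0.0182
finger_force: 30.0
```

drive_tool(series=[[[0, 0, 0.03], [0, 0, 0], 5], [[0, 0, 0.06], [0, 0, 0], 5], [[0, 0, 0.09], [0, 0, 0], 5], [[0, 0, 0.09], [0, 0, 0], 5], [[0, 0, 0.09], [0, 0, 0], 5]])

```text
t: 20.73
position: [0.4984, 0.1026, 0.0807]
ee_rot: [2.431, 1.99, 0.0]
ft_force: [1.1, -0.4, -3.8]
opening: 0.0182
finger_force: 30.0
```

drive_tool(series=[[[0, 0, 0.03], [0, 0, 0], 5], [[0, 0, 0.06], [0, 0, 0], 5], [[0, 0, 0.06], [0, 0, 0], 5], [[0, 0, 0.06], [0, 0, 0], 5]])

```text
t: 21.07
position: [0.4986, 0.1025, 0.0805]
ee_rot: [2.43, 1.989, 0.001]
ft_force: [-1.2, -1.0, 8.5]
opening: 0.0186
finger_force: 30.0
```

drive_tool(series=[[[0, 0, 0], [0, 0, 0], 30], [[0, 0, 0], [0, 0, 0], 45], [[0, 0, 0], [0, 0, 0], 60], [[0, 0, 0], [0, 0, 0], 60], [[0, 0, -0.5], [0, 0, 0], 60], [[0, 0, -1.5], [0, 0, 0], 60], [[0, 0, -2.6], [0, 0, 0], 60], [[0, 0, -3.2], [0, 0, 0], 60]])

```text
t: 21.73
position: [0.4997, 0.1033, 0.1777]
ee_rot: [2.429, 1.99, 0.006]
ft_force: [1.5, 0.4, -0.7]
opening: 0.0594
finger_force: 0.0
```

drive_tool(series=[[[-0.7, 0.47, 0], [0, 0, 0], 60], [[-1.6, 1.07, 0], [0, 0, 0], 60], [[-2.5, 1.67, 0], [0, 0, 0], 60], [[-3.4, 2.27, 0], [0, 0, 0], 60], [[-4.3, 2.87, 0], [0, 0, 0], 60], [[-5.2, 3.47, 0], [0, 0, 0], 60], [[-5.85, 3.91, 0], [0, 0, 0], 60], [[-5.85, 3.91, 0.7], [0, 0, 0], 60]])

```text
t: 22.4
position: [0.5833, -0.1007, 0.1566]
ee_rot: [2.432, 1.971, 0.007]
ft_force: [0.9, -1.0, -0.6]
opening: 0.0602
finger_force: 0.0
```

drive_tool(series=[[[0, 0, 0.7], [0, 0, 0], 60], [[0, 0, 1.3], [0, 0, 0], 60], [[0, 0, 1.3], [0, 0, 0], 60], [[0, 0, 1.3], [0, 0, 0], 60], [[0, 0, 1.3], [0, 0, 0], 60]])

```text
t: 22.82
position: [0.5796, -0.0924, 0.1158]
ee_rot: [2.43, 1.99, 0.002]
ft_force: [0.0, -0.2, 0.0]
opening: 0.0601
finger_force: 0.0
```

```bash
python3 g.py .579 -.0934 .065
```

```text
[ 0.5796 -0.0924  0.1158] [ 0.  -0.2  0. ] [-0.   -0.02 -0.   -0.01  0.   -0.   -0.  ] [-0.039 -0.014  1.692] [[0.197, 0.98, 0.002], [0.98, -0.197, 0.0]]
```

drive_tool(series=[[[-0.03, 0, 0.5], [0, 0, 0], 60], [[-0.03, 0, 1.0], [0, 0, 0], 60], [[-0.03, 0, 1.5], [0, 0, 0], 60], [[-0.03, 0, 1.67], [0, 0, 0], 60], [[-0.03, 0, 1.67], [0, 0, 0], 60], [[-0.03, 0, 1.67], [0, 0, 0], 60]])

```text
t: 23.32
position: [0.5795, -0.0933, 0.0659]
ee_rot: [2.429, 1.99, 0.002]
ft_force: [-1.1, -0.6, -0.1]
opening: 0.0603
finger_force: 0.0
```

drive_tool(series=[[[0, 0, 0], [0, 0, 0], 30], [[0, 0, 0], [0, 0, 0], 15], [[0, 0, 0], [0, 0, 0], 10], [[0, 0, 0], [0, 0, 0], 5], [[0, 0, 0], [0, 0, 0], 5], [[0, 0, 0], [0, 0, 0], 5], [[0, 0, 0], [0, 0, 0], 5], [[0, 0, 0], [0, 0, 0], 5]], newtons=30)

```text
t: 23.98
position: [0.5801, -0.0938, 0.0651]
ee_rot: [2.429, 1.989, 0.004]
ft_force: [2.8, -0.5, 0.1]
opening: 0.0183
finger_force: 30.0
```

drive_tool(series=[[[0, 0, -0.5], [0, 0, 0], 5], [[0, 0, -1.3], [0, 0, 0], 5], [[0, 0, -2.3], [0, 0, 0], 5], [[0, 0, -3.3], [0, 0, 0], 5], [[0, 0, -4.2], [0, 0, 0], 5], [[0.6, -0.27, -4.6], [0, 0, 0], 5], [[1.5, -0.69, -4.6], [0, 0, 0], 5], [[2.5, -1.14, -4.6], [0, 0, 0], 5]])

```text
t: 24.65
position: [0.5582, -0.0148, 0.2019]
ee_rot: [-2.435, -1.984, 0.005]
ft_force: [0.3, 0.4, -6.5]
opening: 0.0183
finger_force: 30.0
```

drive_tool(series=[[[1, -0.46, 0], [0, 0, 0], 5], [[2, -0.92, 0], [0, 0, 0], 5], [[3, -1.37, 0], [0, 0, 0], 5], [[4, -1.83, 0], [0, 0, 0], 5], [[5, -2.29, 0], [0, 0, 0], 5], [[5.7, -2.61, 0], [0, 0, 0], 5], [[5.85, -2.67, 0], [0, 0, 0], 5], [[5.85, -2.67, 0], [0, 0, 0], 5]])

```text
t: 25.32
position: [0.513, 0.177, 0.2012]
ee_rot: [-2.422, -1.996, 0.006]
ft_force: [0.4, -0.5, -6.9]
opening: 0.018
finger_force: 30.0
```

drive_tool(series=[[[0, 0, 0], [0, 0, 0], 5], [[0, 0, 0.5], [0, 0, 0], 5], [[0, 0, 1], [0, 0, 0], 5], [[0, 0, 1], [0, 0, 0], 5], [[0, 0, 1], [0, 0, 0], 5], [[0, 0, 1], [0, 0, 0], 5]])

```text
t: 25.82
position: [0.5165, 0.1734, 0.173]
ee_rot: [2.432, 1.987, -0.0]
ft_force: [0.3, 0.2, -7.4]
opening: 0.0187
finger_force: 30.0
```

```bash
python3 g.py .5160 .1750 .081 pics/s5.png
```

```text
[0.5167 0.174  0.1735] [ 0.7  0.9 -5.7] [-0.01 -0.01 -0.01 -0.    0.   -0.   -0.  ] [ 0.027 -0.035  3.082] [[0.199, 0.98, 0.001], [0.98, -0.199, 0.0]]
```

View pics/s5.png

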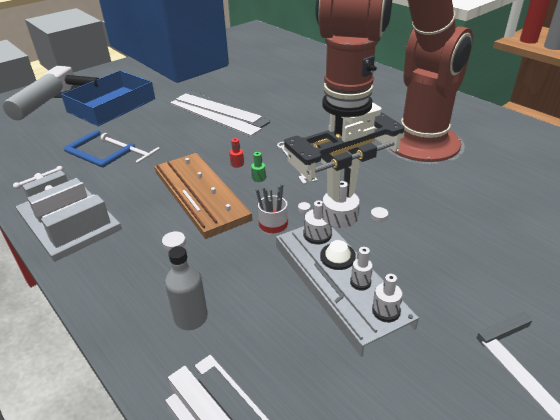

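The three placed cutters stand seated at (318,222), (362,270) and (388,298). cutter_64 hangs at (342,208) above its empty seat at (338,253), and I'll lower it now.

drive_tool(series=[[[0.02, -0.02, 0.4], [0, 0, 0], 5], [[0.02, -0.02, 0.9], [0, 0, 0], 5], [[0.02, -0.02, 1.4], [0, 0, 0], 5], [[0.02, -0.02, 1.7], [0, 0, 0], 5], [[0.02, -0.02, 1.7], [0, 0, 0], 5], [[0.02, -0.02, 1.7], [0, 0, 0], 5], [[0.02, -0.02, 1.7], [0, 0, 0], 5]])

```text
t: 26.45
position: [0.5165, 0.1758, 0.1229]
ee_rot: [2.43, 1.99, 0.004]
ft_force: [0.4, 0.2, -6.1]
opening: 0.0186
finger_force: 30.0
```

```bash
python3 g.py .5160 .1750 .081
```

```text
[0.5165 0.1758 0.1229] [ 0.4  0.2 -6.1] [ 0.   -0.01 -0.   -0.    0.   -0.   -0.  ] [-0.031 -0.012  1.396] [[0.197, 0.98, 0.002], [0.98, -0.197, 0.001]]
```

drive_tool(series=[[[-0.02, 0, 0.3], [0, 0, 0], 5], [[-0.02, 0, 0.6], [0, 0, 0], 5], [[-0.02, 0, 0.9], [0, 0, 0], 5], [[-0.02, 0, 1.15], [0, 0, 0], 5], [[-0.02, 0, 1.28], [0, 0, 0], 5], [[-0.02, 0, 1.32], [0, 0, 0], 5], [[-0.02, 0, 1.32], [0, 0, 0], 5], [[-0.02, 0, 1.32], [0, 0, 0], 5]])

```text
t: 27.12
position: [0.5154, 0.1749, 0.0822]
ee_rot: [-2.43, -1.99, 0.0]
ft_force: [-0.5, -0.4, -6.4]
opening: 0.0185
finger_force: 30.0
```

drive_tool(series=[[[0, 0, 0.03], [0, 0, 0], 5], [[0, 0, 0.06], [0, 0, 0], 5], [[0, 0, 0.09], [0, 0, 0], 5], [[0, 0, 0.09], [0, 0, 0], 5], [[0, 0, 0.09], [0, 0, 0], 5]])

```text
t: 27.53
position: [0.5156, 0.1748, 0.0809]
ee_rot: [2.43, 1.99, 0.001]
ft_force: [-2.7, -1.9, 6.4]
opening: 0.0186
finger_force: 30.0
```

drive_tool(series=[[[0, 0, 0], [0, 0, 0], 30], [[0, 0, 0], [0, 0, 0], 45], [[0, 0, 0], [0, 0, 0], 60], [[0, 0, 0], [0, 0, 0], 60], [[0, 0, -0.5], [0, 0, 0], 60], [[0, 0, -1.5], [0, 0, 0], 60], [[0, 0, -2.6], [0, 0, 0], 60], [[0, 0, -3.8], [0, 0, 0], 60]])

```text
t: 28.2
position: [0.5147, 0.1746, 0.1939]
ee_rot: [-2.429, -1.99, 0.003]
ft_force: [1.3, -0.0, 0.0]
opening: 0.0596
finger_force: 0.0
```

drive_tool(series=[[[-1, 0, -0.5], [0, 0, 0], 60], [[-2, 0, -1], [0, 0, 0], 60], [[-3, 0, -1], [0, 0, 0], 60], [[-4, 0, -1], [0, 0, 0], 60], [[-5, 0, -1], [0, 0, 0], 60], [[-6, 0, -1], [0, 0, 0], 60], [[-7, 0, -1], [0, 0, 0], 60], [[-7, 0, -1], [0, 0, 0], 60]])

```text
t: 28.87
position: [0.4726, -0.0386, 0.2231]
ee_rot: [2.439, 1.976, -0.007]
ft_force: [-0.3, -1.5, 0.1]
opening: 0.06
finger_force: 0.0
```

```bash
python3 - <<'E'
from h import *
p,_=snapshot("scene");q,d=snapshot("top")
a=cv2.resize(p[190:340,270:420],(560,560),interpolation=cv2.INTER_CUBIC);cv2.imwrite("pics/f1.png",a[:,:,::-1])
for n,c in((44,(.5504,.3207)),(34,(.5332,.2477)),(64,(.516,.175)),(54,(.4988,.1021))):
    u,v=px(np.r_[c,.11]).round().astype(int);z=d[v-1:v+2,u-1:u+2];z=np.median(z[z>0])
    print(n,(T@np.r_[z*np.linalg.solve(K,[u,v,1]),1])[:3].round(4))
E
```

```text
44 [0.5503 0.3211 0.1111]
34 [0.5341 0.2478 0.1081]
64 [0.5153 0.1747 0.1116]
54 [0.499  0.1013 0.1099]
```

View pics/f1.png

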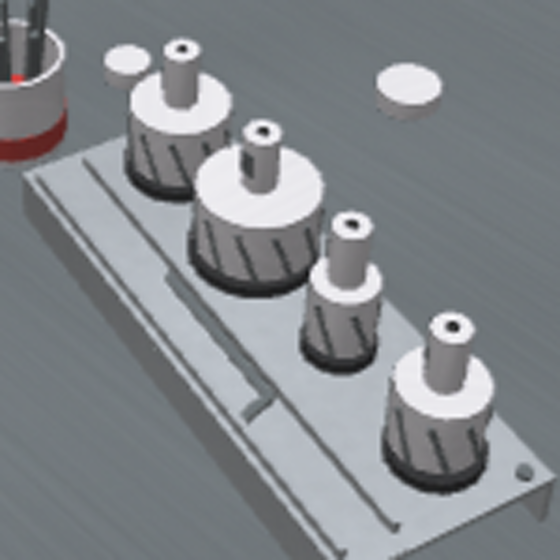

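The picture shows all four cutters upright and fully home on their feet, at crop (180,130), (258,215), (342,310) and (440,415). Their shank tops read about 0.110 m, as expected for a seated cutter.

```bash
python3 -c "
from plant import *
print(hand_in())"
```

```text
the job is handed in; nothing more can be done
None
```

All four cutters stand upright and fully home, each on the seat of its own size on the drill rack, and the job was handed in at about 29 s of the 120 s allowed.

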